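Open the prism chest and hold its lid wide

TASK

The black T-shaped clamp key has been left standing in the brass socket on the lid of the prism chest: first lift it out and stand it upright, fully home, in the bore of the dark wooden key block, and let go of it. Then open the chest: squeeze the red safety catch until it is fully drawn, after that squeeze the brass main catch until it is fully drawn, take the lid by its brass bar handle and swing it up past the half-open click all the way back to its stop. Finish still holding the lid wide open by that handle (it drops back if let go), so that the prisms can be taken out; leave the prisms and everything else on the bench alone.

Things in the scene. Friction and masses are not known exactly. Their poses are not given: they have to be found in the camera images.
- chest: wooden chest with brass corners, fixed, 190 (its x) x 360 (its y) x 95 mm high without the lid; origin: centre of its underside on the bench; its front looks to its own -x (towards the robot), z up. The 14 mm thick lid covers it, so that the top of the closed lid is 109 mm above the bench. Two prisms lie in cork nests inside and are hidden until the lid opens
- chest_hinge (a point): middle of the lid's hinge line, on the chest's far top edge, 95 mm above the bench; the hinge line runs along the chest's y
- lid (a joint): angle of the lid, rad: 0 shut, grows as the front edge rises, 1.40 at its stop (wide open, 80 degrees). The lid is locked by the main catch. Weight and a hinge spring pull it shut (about 3 to 5 N at the handle near the bottom, 1 to 2 N near the stop). A spring ball gives a stiff click between about 0.3 and 0.7 rad (up to about 9 N at the handle); once let go above the click the lid drops back on to it
- handle: brass bar handle of the lid: round rolling sleeve of 14 mm diameter, 96 mm long along the chest's y, carried 45 mm in front of the lid's front edge by an arm at each end, so 38 mm are free between sleeve and lid. Origin: middle of the sleeve on its axis, 102 mm above the bench when shut, 235 mm in front of the hinge line and 7 mm above it. The sleeve rolls freely about its own axis (y), so a gripper that stays pointing down can follow the arc of the lid while gripping it
- safety_catch (a joint): red safety catch on the lid, m: 0 shot, 0.014 fully drawn. Its steel rod runs across the lid and locks the brass main catch; that is free once the rod is drawn 11 mm. It slides with about 4 N of friction and stays where it is left
- safety_tab (a point): middle of the pinching face of the red sliding tab of the safety catch: plate 20 mm wide, 6 mm thick, 34 mm tall above the lid top; the point is 24 mm above the lid top, on the face turned away from the post. Squeezing moves it 14 mm towards the post, along the chest's -y. Its foot, between tab and post, is 15 mm high; the rod runs 35 mm in front of the tab, lower than 20 mm above the lid, clear of the fingers
- safety_post (a point): the same point on the outer face of the fixed dark steel post of the safety catch (plate of the same size). Tab face and post face are 54 mm apart when shot, 40 mm when drawn
- main_catch (a joint): brass main catch on the lid, m: 0 shot (its bolt is under the brass keeper on the chest's front), 0.014 fully drawn; the lid is free from 11 mm on. It cannot move until the safety catch is drawn. It slides with about 4 N of friction and stays where it is left
- main_tab (a point): middle of the pinching face of the brass sliding tab of the main catch: plate 20 mm wide, 6 mm thick, 34 mm tall above the lid top; the point is 24 mm above the lid top, on the front face, away from the post. Squeezing moves it 14 mm towards the post, along the chest's +x. The flat bolt in front of it is lower than 6 mm above the lid; from 35 mm in front of the tab lugs stand 20 mm above the lid
- main_post (a point): the same point on the outer (rear) face of the fixed dark steel post of the main catch (plate of the same size). Faces 54 mm apart when shot, 40 mm when drawn
- key_grip (a point): centre of the T-bar of the black iron clamp key: bar 14 mm thick (its x), 58 mm long (its y), 16 mm high; the key is 88 mm long, this point 80 mm above its foot, z up along the shank of 12 mm diameter. At the start it stands loose in a socket 22 mm deep on the lid, with 0.75 mm play all round; lift it straight out, and carry it high: the catches stand 34 mm above the lid
- keyblock: dark wooden block 70 x 70 x 50 mm, fixed on the bench, left or right of the chest; origin: centre of its underside
- keyblock_hole0 (a point): mouth of the bore for the key, centre of the block's top face, 50 mm above the bench: 15 mm diameter, 36 mm deep, with a 2 mm chamfer and a brass bush; with the key fully home its T-bar centre stands 44 mm above this point
- prism0: glass prism wedge 100 x 69 x 60 mm in the right-hand cork nest inside the chest, leave alone; origin: centre of its underside
- prism1: the same in the left-hand nest
- oilcan: copper oil can, 68 mm diameter, 115 mm tall, bystander; it stands on the other side of the chest from the key block; origin: centre of its underside
- oilcan_lid: copper oil-can lid with knob, 60 mm diameter, 30 mm tall, bystander
- magnifier: horn-handled magnifier lying flat, 190 mm long, 80 mm lens, 13 mm high, bystander; origin: under the lens centre, handle towards its -x
- screwclamp: iron screw clamp lying flat, about 130 x 95 x 16 mm, bystander
- polish: jar of polish, 60 mm diameter, 75 mm tall, bystander
- corkblock: cork block 70 x 45 x 30 mm, bystander

How it is judged (in metres and radians):
On the way, in this order (a step that is already met when the one before it is completed fails the run):
1. the key stands fully home in the key block and is let go (horizontal distance between key_grip and keyblock_hole0 below 0.012 m and z of key_grip in the frame of keyblock below 0.1 m and angle between key_grip's own z axis and vertical below 0.15 rad and contact force between the fingers and key below 0.1 N), for 0.2 s.
2. the safety catch is drawn (value of joint safety_catch above 0.011 m), for 0.1 s.
3. the main catch is drawn (value of joint main_catch above 0.011 m), for 0.1 s.
4. the lid is past its click, in the grip of the fingers on the bar (value of joint lid above 0.8 rad and contact force between the fingers and handle above 0.5 N), for 0.1 s.
At the end, for the whole second after the job is handed in: The lid is held still by the fingers on its bar handle at more than 1.2 rad (its stop is at 1.40), both catches are still drawn (more than 11 of 14 mm), and the key stands upright (within 0.15 rad) and home in the bore of the key block (within 6 mm of full depth) (value of joint lid above 1.2 rad and velocity of joint lid between -0.1 and 0.1 rad/s and contact force between the fingers and handle above 0.5 N and value of joint each of safety_catch, main_catch above 0.011 m and horizontal distance between key_grip and keyblock_hole0 below 0.012 m and z of key_grip in the frame of keyblock below 0.1 m and angle between key_grip's own z axis and vertical below 0.15 rad); the arm keeps its last pose, push and grip.
It fails at once if a prism is disturbed (moved more than 15 mm) (distance of any of prism0, prism1 from where it was at the start of the episode above 0.015 m).
It fails at once if a bystander on the bench is disturbed (moved more than 30 mm) (distance of any of oilcan, oilcan_lid, magnifier, screwclamp, polish, corkblock from where it was at the start of the episode above 0.03 m).
It also fails if it takes over 70 s, if anything falls off the work surface, if the arm or the gripper's body presses on something with over 40 N, if the wrist force passes 120 N, or if a joint passes its speed limit or range.

ROBOT

A 6-joint arm with a two-finger parallel gripper is mounted at the origin on the work surface. World frame = base frame: x ahead of the robot, y to its left, z up, the work surface at z = 0. Lengths are in m, angles in degrees, forces in N, time in s.
With the tool pointing down it reaches from about 0.35 to 0.875 m from the base axis. Payload 4.2 kg.
Tool frame: the origin (TCP) lies midway between the tips of the shut fingers; the grasp point (between the pads) lies 19 mm behind it; z points along the fingers, y is the line along which they close (so a half turn about z gives the same grasp; the last joint's range is limited). The gripper opens to 87 mm and grips with 3 to 60 N. Pads are 19 mm wide; open, the fingers measure 117 mm over their backs; the gripper's body (75 mm by 190 mm) begins 51 mm behind the grasp point.
Start: joints at [-58.694, 22.042, 0.453, 0, -68.411, -14.817], TCP at [0.177, -0.599, 0.184] pointing down, gripper open.
Joint ranges: [-179.83, 179.83], [-69.29, 118.12], [-61.27, 80.66], [-181.25, 117.63], [-171.15, -9.14], [-177.46, 177.46]. Speed limits (degrees/s): [159.86, 159.86, 180, 180, 180, 180].

INTERFACE

Orientations are given as a 3x3 rotation matrix whose columns are the frame's x, y, z axes.
In Python, from station import sense, capture, finish_job, silhouettes, landmark_of gives the robot as it stands.
- The arm moves only by the tool step_arm, never from a script. Its arguments are lists of equal length, an entry for each row: "linear": the shift along the tool's x, y, z in mm, a list of three; "delta_rot": the turn, a rotation vector about the tool's x, y, z in rad, a list of three; "grip": the finger opening in mm, from 0 to 87. A call has 1 to 10 rows; each row shifts and turns the commanded pose from where the row before left it, along the tool's axes as they then stand; what a row does not reach is not made up. A row lasts 1/8 s, in which the tool goes at most 62.5 mm and 10.7 degrees, less where a joint would pass 70% of its speed; a pose out of reach is approached as far as the arm can. A call with a gripper value outside its range is refused whole. The fingers move at their own pace and stop on an object; the grip force is fixed at half the most. Time passes only in rows, so rows that do not move let the fingers close. It gives the time, the measured TCP pose, the force, the opening and the grip force at its end, in the units of the state.
- sense(): the state, without advancing time (a new reading comes with each control period).
- capture(name): name is "side" or "top" or "wrist"; returns a dict with "img" (420x560x3 uint8, red, green, blue), "fx", "fy", "cx", "cy" (pixels), "k1" (the pictures are not rectified: a ray, as slopes to the right and down, at radius r is drawn at 1 + k1 r^2 times it, then the intrinsics apply), "world_to_cam" (4x4, takes a point from world to camera coordinates); the wrist camera has in their place "mount" (4x4, takes a point from camera to tool coordinates, whose origin is the TCP and whose axes are the flange's). Camera axes: x right, y up, looking along -z (the intrinsics and any distortion apply to the point x, -y, -z); pixel columns grow to the right and rows downward; lengths in m; the calibration is good to about 2 mm. A picture is of the moment at which its call begins: read the wrist's pose just before it. There is no depth.
- finish_job(): hands the job in; it is judged then, once.
Trained networks look in the newest picture that a camera, given by its name, has taken for a name from the list of things; names that differ only in an ending like _2 or _b are one class to them, and where a whole thing is asked for, a point or a joint stands for the part that bears it (a point fixed in the world has none). Each returns a list of dicts, best first, with "score" (0 to 1); they miss things now and then, are a little off and sometimes report something else, mostly with a low value. They report only what shows in the picture. A call takes as long as a camera call.
- silhouettes(camera, label): "mask" (420x560 bool, what is visible of it) and "point" ([column, row] in pixels, amid what is visible of it).
- landmark_of(camera, label): "point" ([column, row] in pixels: a listed point, or the origin of a listed thing).
The state is a dict: "time_s": time; "joints": joint angles; "joint_velocities": joint speeds; "effort": joint torques, N m; "tcp_pos": TCP position; "ee_rot": TCP orientation; "wrist_force": force on the tool from outside, world axes, zero at the start; "moment": the same for the moment, N m; "gripper_width": opening from 0.0 (shut) to 1.0 (fully open); "gripper_force": force on a finger pad.
Only numpy, scipy, OpenCV 4.12 (cv2) and the standard library are available. Lean on these libraries where they do the work, as an engineer would, in place of code of your own. Each camera call takes 0.05 s, during which the arm holds its last target. There are 200 camera calls.

## Working session

There is one attempt and no reset: what is moved stays moved. The work goes in short steps, Python scripts to look and compute and a tool call to move; the robot and the scene stay as the last step left them, time stands still between calls to the robot, and variables do not carry over. Pictures are saved under pics/ and viewed, at most 10 in all, crops included, and the job is handed in when it is done.

Besides the shell and the picture viewer there is one more tool, called in YAML: its name, and indented under it one key for each argument. step_arm: Moves the arm, as the interface text tells. Its arguments: {"type":"object","properties":{"linear":{"type":"array"},"delta_rot":{"type":"array"},"grip":{"type":"array"}},"required":["linear","delta_rot","grip"]}

```bash
mkdir -p pics; cat > h.py <<'E'
import numpy as np, cv2
from station import sense, capture, finish_job, silhouettes, landmark_of
def ray(c,p,st=None):
    u=np.array([(p[0]-c["cx"])/c["fx"],(p[1]-c["cy"])/c["fy"]]); v=u.copy()
    for _ in range(30): v=u/(1+c["k1"]*(v@v))
    d=np.array([v[0],-v[1],-1.])
    if "mount" in c:
        T=np.eye(4);T[:3,:3]=np.array(st["ee_rot"]);T[:3,3]=st["tcp_pos"];M=T@np.array(c["mount"])
    else: M=np.linalg.inv(np.array(c["world_to_cam"]))
    d=M[:3,:3]@d
    return M[:3,3],d/np.linalg.norm(d)
def atz(r,z): o,d=r; return o+d*(z-o[2])/d[2]
def tri(rs):
    A=sum(np.eye(3)-np.outer(d,d) for o,d in rs);b=sum((np.eye(3)-np.outer(d,d))@o for o,d in rs)
    return np.linalg.solve(A,b)
E
cat > m.py <<'E'
from h import *
import sys
np.set_printoptions(precision=4,suppress=True)
st=sense();print(st["tcp_pos"],np.array(st["ee_rot"]).tolist(),st["gripper_width"],st["wrist_force"])
C={}
for n in("side","top"):
    C[n]=capture(n);cv2.imwrite(f"pics/{n}0.png",C[n]["img"][:,:,::-1])
    print(n,np.linalg.inv(C[n]["world_to_cam"])[:3,3])
H=dict(chest=0,chest_hinge=.095,handle=.102,safety_tab=.133,safety_post=.133,main_tab=.133,main_post=.133,key_grip=.109-.022+.08,keyblock=0,keyblock_hole0=.05,oilcan=0,polish=0,corkblock=0,oilcan_lid=0,magnifier=0,screwclamp=0)
for k,z in H.items():
    R=[]
    for n in C:
        L=landmark_of(n,k)
        for l in L[:2]:
            r=ray(C[n],l["point"]);print(k,n,round(l["score"],2),np.round(l["point"],1),atz(r,z))
        if L:R.append(ray(C[n],L[0]["point"]))
    if len(R)==2: print("   tri",tri(R))
E
python3 m.py
```

```text
[ 0.1772 -0.5986  0.1824] [[-0.9589250336208701, -0.2836587799929672, -0.000690237723229889], [-0.28365961320103616, 0.9589226966043194, 0.0021179649995015687], [6.110525103119542e-05, 0.0022267622239429403, -0.9999975188949953]] 0.9979604051521298 [-0.7737  0.5473  0.6177]
side [ 0.537  -1.1688  0.8288]
top [0.4946 0.0029 1.306 ]
chest side 0.71 [285.7 264.5] [ 0.6129 -0.0375  0.    ]
chest top 0.89 [292.1 205.3] [ 0.6121 -0.0237  0.    ]
chest top 0.65 [393.6 229.2] [ 0.546  -0.3211  0.    ]
   tri [ 0.6134 -0.0239 -0.01  ]
chest_hinge side 0.63 [318.4 235.8] [ 0.7121 -0.018   0.095 ]
chest_hinge side 0.44 [271.2 209.7] [0.569  0.1463 0.095 ]
chest_hinge top 0.74 [293.3 166.7] [ 0.7096 -0.0238  0.095 ]
   tri [ 0.7101 -0.0237  0.0985]
handle side 0.56 [243.3 236.2] [ 0.4812 -0.032   0.102 ]
handle top 0.62 [293.5 248.9] [ 0.4853 -0.0268  0.102 ]
   tri [ 0.4831 -0.027   0.0988]
safety_tab side 0.73 [267.1 326.6] [ 0.5495 -0.4491  0.133 ]
safety_tab side 0.66 [277.4 241.8] [ 0.5819 -0.1098  0.133 ]
safety_tab top 0.52 [320.6 213. ] [ 0.5808 -0.0963  0.133 ]
   tri [ 0.5794 -0.1237 -
[... 1304 characters left out ...]
 [ 0.5699 -0.4934  0.    ]
   tri [ 0.5736 -0.4889  0.012 ]
corkblock side 0.64 [284.3 188.1] [0.6313 0.5033 0.    ]
corkblock top 0.91 [118.1 198.6] [0.6252 0.4884 0.    ]
   tri [0.6273 0.4852 0.0087]
oilcan_lid side 0.67 [252.3 188.6] [0.4971 0.4968 0.    ]
oilcan_lid top 0.62 [121.5 241.4] [0.4996 0.4739 0.    ]
oilcan_lid top 0.5 [254.3 193.7] [0.6449 0.0878 0.    ]
   tri [0.4986 0.4688 0.014 ]
magnifier side 0.87 [327.9 340.2] [ 0.7056 -0.3614  0.    ]
magnifier top 0.83 [403.4 175.7] [ 0.7039 -0.3502  0.    ]
   tri [ 0.7064 -0.3528 -0.009 ]
screwclamp side 0.53 [303.8 205.7] [0.7012 0.3497 0.    ]
screwclamp top 0.86 [171.5 176.1] [0.6939 0.333  0.    ]
   tri [0.6958 0.3305 0.0101]
```

```bash
python3 - <<'E'
import cv2
a=cv2.imread("pics/top0.png")[130:290,130:420];b=cv2.imread("pics/side0.png")[150:310,170:390]
cv2.imwrite("pics/t1.png",cv2.resize(a,None,fx=2.7,fy=2.7,interpolation=2));cv2.imwrite("pics/s1.png",cv2.resize(b,None,fx=3.5,fy=3.5,interpolation=2))
E
```

```text
(no output)
```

View pics/t1.png

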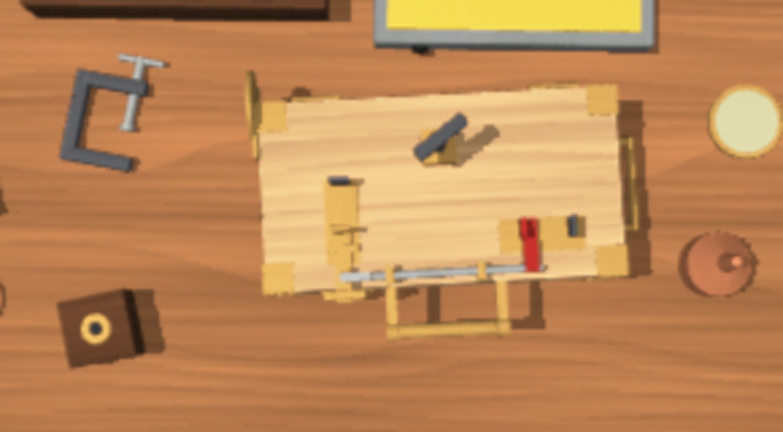

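View pics/s1.png

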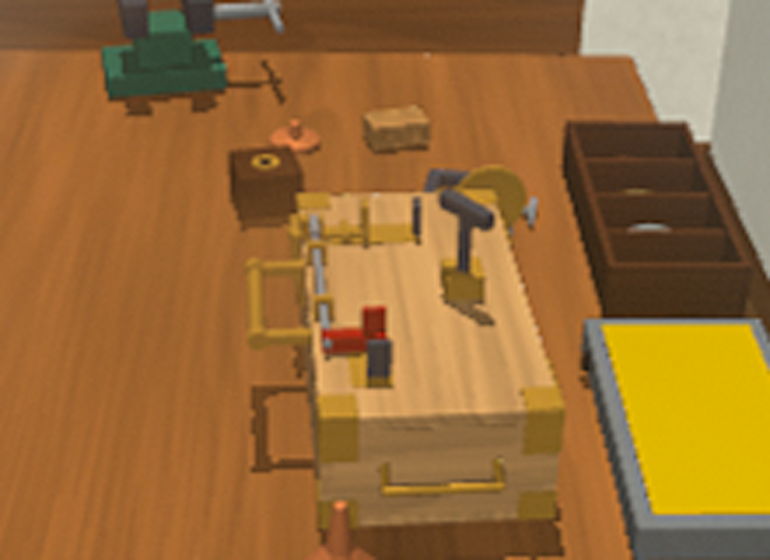

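The top crop shows the key's T-bar turned roughly 40° at crop (440,137), and the red catch at (528,240) with its post at (573,226). The brass catch has its post at (338,181), and the key block bore is at (95,328). The chest is yawed a few degrees. The side crop agrees with this. The landmark heights also fit, except that the tabs were confused in the side view.

```bash
cat > plan.py <<'E'
# usage: plan.py x y z heading_of_tool_y(deg) -> tool shift (mm) in final/current frame, turn about tool z
import sys,numpy as np
from station import sense
from scipy.spatial.transform import Rotation as Ro
s=sense();R=np.array(s["ee_rot"]);p=np.array(s["tcp_pos"])
x,y,z,h=map(float,sys.argv[1:5]);a=np.radians(h)
yy=np.array([np.cos(a),np.sin(a),0]);zz=np.array([0,0,-1.]);Rt=np.c_[np.cross(yy,zz),yy,zz]
d=(np.array([x,y,z])-p)*1000
print("t",round(s["time_s"],2),"p",p.round(4),"shift now-frame",(R.T@d).round(1),"after-turn frame",(Rt.T@d).round(1),"rotvec",Ro.from_matrix(R.T@Rt).as_rotvec().round(3),"heading",np.degrees(np.arctan2(R[1,1],R[0,1])).round(2),"j",np.round(s["joints"],1),"F",np.round(s["wrist_force"],1))
E
python3 plan.py .58 -.03 .36 92.5; python3 plan.py .58 -.03 .36 37.7
```

```text
t 1.7 p [ 0.1774 -0.5993  0.1836] shift now-frame [-547.6  431.6 -176.4] after-turn frame [-427.   551.2 -176.4] rotvec [-0.     0.     0.244] heading 106.49 j [-58.7  22.    0.5  -0.  -68.4 -14.8] F [-0.   0.1 -0.7]
t 1.7 p [ 0.1774 -0.5993  0.1836] shift now-frame [-547.6  431.6 -176.4] after-turn frame [ 204.2  666.7 -176.4] rotvec [0.    0.    1.201] heading 106.49 j [-58.7  22.    0.5  -0.  -68.4 -14.8] F [-0.   0.1 -0.7]
```

step_arm:
  linear:
    - [0, 0, -58]
    - [0, 0, -58]
    - [0, 0, -60]
    - [-33, 42, 0]
    - [-33, 42, 0]
    - [-33, 42, 0]
    - [-33, 42, 0]
    - [-33, 42, 0]
    - [-33, 42, 0]
    - [-33, 42, 0]
  delta_rot:
    - [0, 0, 0.081]
    - [0, 0, 0.081]
    - [0, 0, 0.082]
    - [0, 0, 0]
    - [0, 0, 0]
    - [0, 0, 0]
    - [0, 0, 0]
    - [0, 0, 0]
    - [0, 0, 0]
    - [0, 0, 0]
  grip: [87, 87, 87, 87, 87, 87, 87, 87, 87, 87]

```text
time_s: 2.95
tcp_pos: [0.396, -0.2939, 0.3599]
ee_rot: [[-0.999, -0.044, 0.001], [-0.044, 0.999, -0.0], [-0.001, -0.0, -1.0]]
wrist_force: [0.6, 0.2, -0.0]
gripper_width: 1.001
gripper_force: 0.0
```

step_arm:
  linear:
    - [-33, 42, 0]
    - [-33, 42, 0]
    - [-33, 42, 0]
    - [-33, 42, 0]
    - [-33, 42, 0]
    - [-31, 47, 0]
    - [0, 0, 0]
    - [0, 0, 0]
  delta_rot:
    - [0, 0, 0]
    - [0, 0, 0]
    - [0, 0, 0]
    - [0, 0, 0]
    - [0, 0, 0]
    - [0, 0, 0]
    - [0, 0, 0]
    - [0, 0, 0]
  grip: [87, 87, 87, 87, 87, 87, 87, 87]

```text
time_s: 3.95
tcp_pos: [0.5798, -0.0301, 0.3595]
ee_rot: [[-0.999, -0.044, -0.0], [-0.044, 0.999, -0.0], [0.0, -0.0, -1.0]]
wrist_force: [0.4, 1.0, 0.1]
gripper_width: 0.998
gripper_force: 0.0
```

```bash
cat > w.py <<'E'
from h import *
import sys
np.set_printoptions(precision=4,suppress=True)
name=sys.argv[1]
H=dict(handle=.102,safety_tab=.133,safety_post=.133,main_tab=.133,main_post=.133,key_grip=.167,keyblock_hole0=.05)
st=sense();c=capture("wrist");cv2.imwrite(f"pics/{name}.png",c["img"][:,:,::-1])
print(np.array(st["tcp_pos"]),"cam",ray(c,[280,210],st))
for k in sys.argv[2:]:
    for l in landmark_of("wrist",k)[:2]:
        print(k,round(l["score"],2),np.round(l["point"],1),atz(ray(c,l["point"],st),H[k]))
for k in [k for k in sys.argv[2:] if k in("key_grip","handle")]:
    for l in silhouettes("wrist",k)[:2]:
        m=l["mask"].astype(np.uint8);(a,b),wh,an=cv2.minAreaRect(cv2.findNonZero(m))
        bx=cv2.boxPoints(((a,b),wh,an));W=[atz(ray(c,q,st),H[k]) for q in bx]
        e=[(W[i+1]-W[i])[:2] for i in(0,1)];e=max(e,key=np.linalg.norm)
        print(k,"sil",round(l["score"],2),m.sum(),"ctr",atz(ray(c,(a,b),st),H[k]),"edges",[np.linalg.norm(W[i+1]-W[i]).round(4) for i in(0,1)],"long heading",np.degrees(np.arctan2(e[1],e[0])).round(1))
E
python3 w.py w1 handle safety_tab safety_post main_tab main_post key_grip; python3 plan.py .58 -.03 .36 92.5
```

```text
[ 0.5798 -0.0301  0.3595] cam (array([ 0.4982, -0.0343,  0.5605]), array([ 0.2877,  0.0361, -0.957 ]))
handle 0.93 [277.5 102.3] [ 0.4745 -0.0288  0.102 ]
safety_tab 0.75 [222.9 177.3] [ 0.5814 -0.1025  0.133 ]
safety_post 0.9 [187.8 174.8] [ 0.5799 -0.1531  0.133 ]
safety_post 0.25 [118.4 139.7] [ 0.5339 -0.2498  0.133 ]
main_tab 0.61 [344.4 176.6] [0.5725 0.0718 0.133 ]
main_tab 0.52 [108.8 220.4] [ 0.6548 -0.2772  0.133 ]
main_post 0.89 [344.7 206.7] [0.6174 0.0773 0.133 ]
key_grip 0.84 [279.8 241.5] [ 0.6628 -0.0173  0.167 ]
key_grip sil 0.64 590 ctr [ 0.6627 -0.0237  0.167 ] edges [np.float64(0.0616), np.float64(0.0337)] long heading 139.3
t 4.4 p [ 0.5797 -0.0306  0.3598] shift now-frame [-0.3  0.6 -0.2] after-turn frame [-0.3  0.6 -0.2] rotvec [ 0.     0.    -0.001] heading 92.47 j [  13.    13.9   13.5   -0.   -89.5 -100.5] F [-0.2 -0.3  1.1]
```

View pics/w1.png

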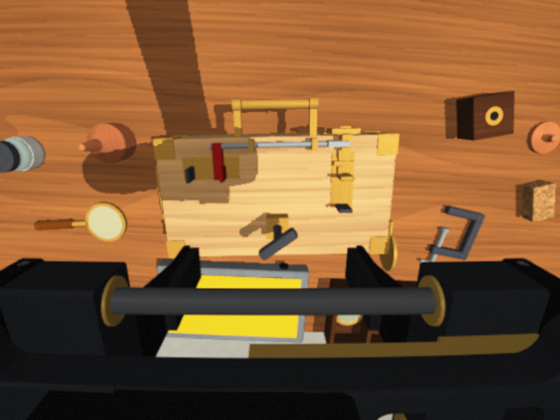

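The wrist view shows the T-bar from about (262,252) to (296,234), the red tab at (218,162) and its post at (189,174). The brass tab is around (342,170) with its post at (344,208), and the sleeve runs along (235..318,104).

```bash
python3 - <<'E'
from h import *
np.set_printoptions(precision=4,suppress=True)
st=sense()
def go(c,segs,st=None):
    for n,a,b,z in segs:
        A=atz(ray(c,a,st),z);B=atz(ray(c,b,st),z);d=B-A
        print(n,(A+B)/2,np.linalg.norm(d).round(4),np.degrees(np.arctan2(d[1],d[0])).round(1))
c=capture("wrist")
go(c,[("bar",(265,251),(294,235),.175),("sleeve",(235,104),(316,102),.109),("lidfront",(160,137),(397,134),.109)],st)
t=capture("top")
f=lambda x,y:(130+x/2.7,130+y/2.7)
go(t,[("bar",f(420,153),f(461,121),.175),("sleeve",f(390,331),f(507,323),.109),("lidback",f(262,101),f(616,86),.109),("lidfront",f(264,293),f(626,276),.109)])
E
python3 plan.py .664 -.019 .27 40
```

```text
bar [ 0.6621 -0.0185  0.175 ] 0.0466 123.4
sleeve [ 0.4759 -0.0319  0.109 ] 0.1151 93.8
lidfront [ 0.52   -0.0255  0.109 ] 0.3482 93.2
bar [ 0.6593 -0.0221  0.175 ] 0.0493 -51.1
sleeve [ 0.4796 -0.0337  0.109 ] 0.1161 -85.3
lidback [ 0.7128 -0.0214  0.109 ] 0.355 -86.8
lidfront [ 0.5216 -0.0297  0.109 ] 0.3595 -86.5
t 4.5 p [ 0.5798 -0.0303  0.3596] shift now-frame [-84.6   7.7  89.6] after-turn frame [-45.4  71.8  89.6] rotvec [0.    0.    0.916] heading 92.49 j [  13.    14.    13.5   -0.   -89.5 -100.5] F [ 0.  -0.7  0.2]
```

step_arm:
  linear:
    - [0, 0, 0]
    - [0, 0, 0]
    - [0, 0, 0]
    - [0, 0, 0]
    - [0, 0, 0]
    - [0, 0, 0]
    - [-20, 36, 45]
    - [-21, 36, 45]
    - [0, 0, 0]
    - [0, 0, 0]
  delta_rot:
    - [0, 0, 0.164]
    - [0, 0, 0.164]
    - [0, 0, 0.164]
    - [0, 0, 0.164]
    - [0, 0, 0.164]
    - [0, 0, 0.164]
    - [0, 0, 0]
    - [0, 0, 0]
    - [0, 0, 0]
    - [0, 0, 0]
  grip: [87, 87, 87, 87, 87, 87, 87, 87, 87, 87]

```text
time_s: 5.75
tcp_pos: [0.6625, -0.0211, 0.2703]
ee_rot: [[-0.59, 0.808, 0.001], [0.808, 0.59, -0.001], [-0.001, 0.0, -1.0]]
wrist_force: [-0.3, 0.1, 1.1]
gripper_width: 1.002
gripper_force: 0.0
```

```bash
python3 w.py w2 key_grip; python3 plan.py .661 -.020 .148 36
```

```text
[ 0.6625 -0.0211  0.2703] cam (array([0.6141, 0.0443, 0.4711]), array([ 0.1909, -0.2209, -0.9564]))
key_grip 0.61 [267.1 201. ] [ 0.658 -0.026  0.167]
key_grip sil 0.97 863 ctr [ 0.6593 -0.0258  0.167 ] edges [np.float64(0.0152), np.float64(0.0645)] long heading -50.6
t 5.9 p [ 0.6624 -0.0209  0.2728] shift now-frame [  1.9  -1.1 124.8] after-turn frame [  1.5  -0.6 124.8] rotvec [0.004 0.003 0.002] heading 36.14 j [  12.2   23.4   15.     0.   -81.4 -156. ] F [ 0.6 -0.6 -0. ]
```

View pics/w2.png

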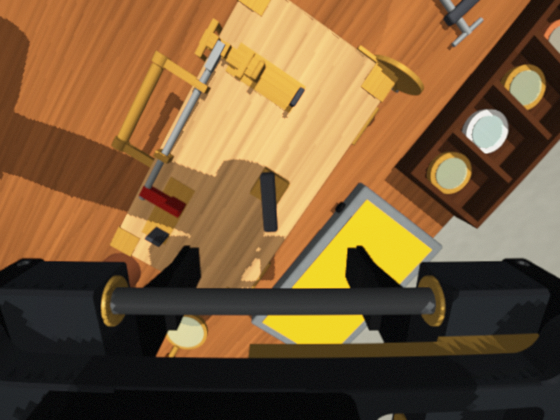

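The bar shows at (264,173)–(272,231). It looks longer than it would at z=.167, and the earlier triangulation gave .186. The socket stands on top of the lid, so the bar centre is near z≈.19. I'll triangulate again with that.

```bash
python3 - <<'E'
from h import *
np.set_printoptions(precision=4,suppress=True)
st=sense();c=capture("wrist");t=capture("top");s=capture("side")
m=silhouettes("wrist","key_grip")[0];print(m["score"],m["point"])
f=lambda x,y:(130+x/2.7,130+y/2.7)
g=lambda x,y:(170+x/3.5,150+y/3.5)
rw=ray(c,(268,201),st);rt=ray(t,f(440.5,137));rs=ray(s,g(467,208))
print("tri",tri([rw,rt,rs]),"w+s",tri([rw,rs]))
for z in(.18,.189,.197):print(z,atz(rw,z),atz(rt,z),atz(rs,z))
for n,cc,a,b in(("w",c,(264,174),(272,230)),):
    A=atz(ray(cc,a,st),.197);B=atz(ray(cc,b,st),.197);d=B-A;print(np.linalg.norm(d),np.degrees(np.arctan2(d[1],d[0])))
E
```

```text
0.73 [267.6, 201.1]
tri [ 0.658  -0.0212  0.1893] w+s [ 0.6585 -0.0207  0.1892]
0.18 [ 0.6576 -0.0227  0.18  ] [ 0.6585 -0.0219  0.18  ] [ 0.6625 -0.0035  0.18  ]
0.189 [ 0.6562 -0.0206  0.189 ] [ 0.6572 -0.0217  0.189 ] [ 0.6608 -0.0197  0.189 ]
0.197 [ 0.655  -0.0188  0.197 ] [ 0.6561 -0.0216  0.197 ] [ 0.6592 -0.0341  0.197 ]
0.055810945364348254 -46.278120393769356
```

```bash
python3 plan.py .6575 -.021 .170 40
```

```text
t 6.1 p [ 0.662  -0.0208  0.2713] shift now-frame [  2.6  -4.  101.2] after-turn frame [  2.7  -3.6 101.3] rotvec [ 0.002  0.001 -0.067] heading 36.13 j [  12.2   23.4   15.    -0.   -81.4 -156. ] F [-0.3 -0.3  0.2]
```

step_arm:
  linear:
    - [0, 0, 0]
    - [2.7, -3.6, 40]
    - [0, 0, 40]
    - [0, 0, 21]
    - [0, 0, 0]
    - [0, 0, 0]
    - [0, 0, 0]
    - [0, 0, 0]
    - [0, 0, 0]
    - [0, 0, 0]
  delta_rot:
    - [0, 0, -0.067]
    - [0, 0, 0]
    - [0, 0, 0]
    - [0, 0, 0]
    - [0, 0, 0]
    - [0, 0, 0]
    - [0, 0, 0]
    - [0, 0, 0]
    - [0, 0, 0]
    - [0, 0, 0]
  grip: [87, 87, 87, 87, 87, 12, 12, 12, 12, 12]

```text
time_s: 7.35
tcp_pos: [0.6577, -0.021, 0.1687]
ee_rot: [[-0.642, 0.766, 0.0], [0.766, 0.642, 0.0], [-0.0, 0.0, -1.0]]
wrist_force: [0.4, 0.2, 0.4]
gripper_width: 0.518
gripper_force: 0.0
```

step_arm:
  linear:
    - [0, 0, 0]
    - [0, 0, 0]
    - [0, 0, 0]
  delta_rot:
    - [0, 0, 0]
    - [0, 0, 0]
    - [0, 0, 0]
  grip: [8, 8, 8]

```text
time_s: 7.72
tcp_pos: [0.6577, -0.021, 0.1685]
ee_rot: [[-0.642, 0.766, -0.0], [0.766, 0.642, -0.0], [0.0, -0.0, -1.0]]
wrist_force: [0.9, 0.5, 0.3]
gripper_width: 0.174
gripper_force: 0.0
```

step_arm:
  linear:
    - [0, 0, 0]
    - [0, 0, 0]
    - [0, 0, 0]
    - [0, 0, 0]
  delta_rot:
    - [0, 0, 0]
    - [0, 0, 0]
    - [0, 0, 0]
    - [0, 0, 0]
  grip: [4, 4, 4, 4]

```text
time_s: 8.22
tcp_pos: [0.6577, -0.021, 0.1686]
ee_rot: [[-0.642, 0.766, -0.0], [0.766, 0.642, -0.0], [-0.0, -0.0, -1.0]]
wrist_force: [0.6, 0.8, -0.3]
gripper_width: 0.047
gripper_force: 0.0
```

The fingers closed on nothing, so I'll look.

```bash
python3 - <<'E'
from h import *
s=capture("side");w=capture("wrist")
a=cv2.resize(s["img"][150:300,200:400,::-1],(533,400),interpolation=2)
b=cv2.resize(w["img"][100:400,150:410,::-1],(347,400),interpolation=2)
cv2.imwrite("pics/c3.png",cv2.resize(np.hstack([a,b]),(800,364)))
E
```

```text
(no output)
```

View pics/c3.png

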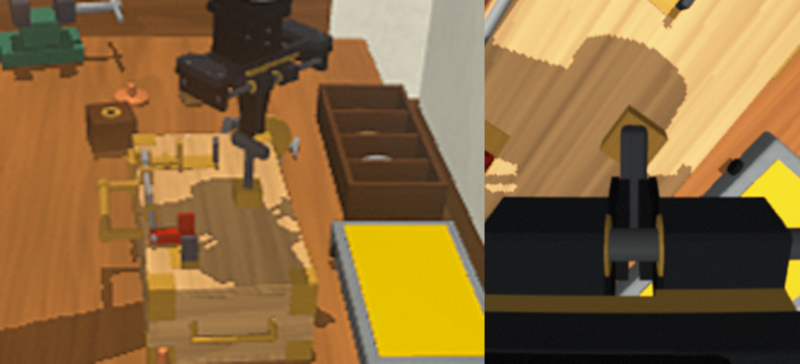

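```bash
cat >> h.py <<'E'
def proj(c,P,st=None):
    P=np.append(P,1.)
    if "mount" in c:
        T=np.eye(4);T[:3,:3]=np.array(st["ee_rot"]);T[:3,3]=st["tcp_pos"];W=np.linalg.inv(T@np.array(c["mount"]))
    else: W=np.array(c["world_to_cam"])
    q=W@P;v=np.array([q[0],-q[1]])/-q[2];v=v*(1+c["k1"]*(v@v));return np.array([v[0]*c["fx"]+c["cx"],v[1]*c["fy"]+c["cy"]])
E
python3 - <<'E'
from h import *
np.set_printoptions(precision=4,suppress=True)
st=sense();C={n:capture(n) for n in("side","top","wrist")}
for n in C:
    print(n,"TCP",proj(C[n],np.array(st["tcp_pos"]),st),"TCP+60",proj(C[n],np.array(st["tcp_pos"])+[0,0,.06],st))
    for l in silhouettes(n,"key_grip")[:2]:
        m=l["mask"];ys,xs=np.nonzero(m);print("key sil",l["score"].__round__(2),m.sum(),xs.min(),xs.max(),ys.min(),ys.max())
    for l in landmark_of(n,"key_grip")[:1]: print("lm",l)
for z in(.15,.167,.189):
  P=np.array([.6575,-.021,z]);print(z,[proj(C[n],P,st) for n in C])
c=C["wrist"];cv2.imwrite("pics/w4.png",cv2.resize(c["img"][180:320,200:350,::-1],(600,560),interpolation=2))
E
```

```text
side TCP [302.0915 215.6035] TCP+60 [303.094  197.8375]
key sil 0.7 162 296 311 204 227
top TCP [292.6717 181.7105] TCP+60 [293.2325 178.2016]
wrist TCP [273.5301 237.0929] TCP+60 [273.7805 279.7822]
lm {'point': [274.1, 246.9], 'score': 0.9}
0.15 [array([301.7248, 220.9284]), array([292.5063, 182.7971]), array([273.2877, 227.9493])]
0.167 [array([302.0002, 216.0469]), array([292.6542, 181.8722]), array([273.3218, 236.1204])]
0.189 [array([302.3618, 209.6351]), array([292.8523, 180.6339]), array([273.3741, 248.69  ])]
```

View pics/w4.png

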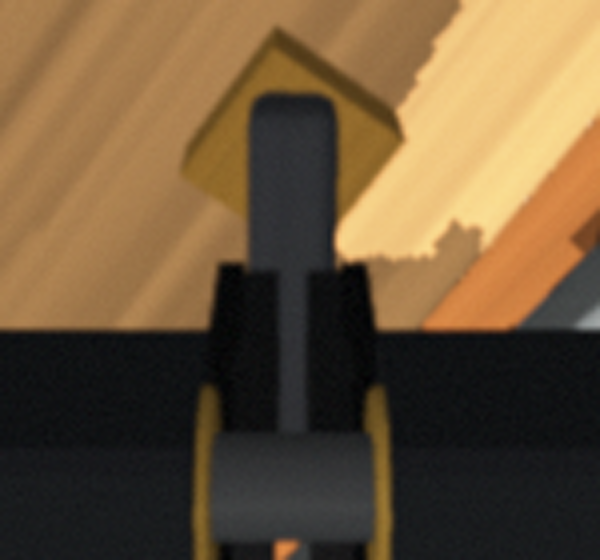

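```bash
python3 - <<'E'
from h import *
np.set_printoptions(precision=4,suppress=True)
c=capture("wrist");st=sense();I=dict(ee_rot=np.eye(3),tcp_pos=[0,0,0]);print(c["fx"],c["mount"],c["k1"])
for p,ax,v in [((258,246),0,.0095),((290,246),0,.0095),((198,248),1,-.0435),((347,248),1,.0435),((198,248),0,.0095),((347,248),0,.0095)]:
    o,d=ray(c,p,I);print(p,ax,v,o+d*(v-o[ax])/d[ax])
for z in (.15,.158,.167,.175,.189,.197):
    print(z,[np.linalg.norm(atz(ray(c,a,st),z)-atz(ray(c,b,st),z)).round(4) for a,b in(((262,207),(284,207)),((262,230),(284,230)))], atz(ray(c,(273,203),st),z))
E
```

```text
301.4817330776529 [[ 0.      0.9552  0.2958  0.0812]
 [ 1.     -0.0002  0.0004 -0.0005]
 [ 0.0004  0.2958 -0.9552 -0.2009]
 [ 0.      0.      0.      1.    ]] -0.0490927938864928
(258, 246) 0 0.0095 [ 0.0095 -0.0092 -0.0375]
(290, 246) 0 0.0095 [ 0.0095  0.0096 -0.0375]
(198, 248) 1 -0.0435 [ 0.0103 -0.0435 -0.0422]
(347, 248) 1 0.0435 [ 0.008   0.0435 -0.037 ]
(198, 248) 0 0.0095 [ 0.0095 -0.044  -0.0405]
(347, 248) 0 0.0095 [ 0.0095  0.0426 -0.0405]
0.15 [np.float64(0.0167), np.float64(0.0171)] [ 0.6445 -0.0058  0.15  ]
0.158 [np.float64(0.0161), np.float64(0.0165)] [ 0.6431 -0.0041  0.158 ]
0.167 [np.float64(0.0154), np.float64(0.0158)] [ 0.6415 -0.0022  0.167 ]
0.175 [np.float64(0.0148), np.float64(0.0151)] [ 0.64   -0.0005  0.175 ]
0.189 [np.float64(0.0137), np.float64(0.0141)] [0.6375 0.0025 0.189 ]
0.197 [np.float64(0.0131), np.float64(0.0134)] [0.6361 0.0042 0.197 ]
```

The visible fingertips work out about 38 mm behind the reported TCP, and they stand above the bar. Lowering 30 mm is safe whether or not that is right, so I'll open, go down and close.

step_arm:
  linear:
    - [0, 0, 0]
    - [0, 0, 0]
    - [0, 0, 0]
    - [0, 0, 0]
    - [0, 0, 0]
    - [0, 0, 0]
    - [0, 0, 0]
    - [0, 0, 10]
    - [0, 0, 10]
    - [0, 0, 10]
  delta_rot:
    - [0, 0, 0]
    - [0, 0, 0]
    - [0, 0, 0]
    - [0, 0, 0]
    - [0, 0, 0]
    - [0, 0, 0]
    - [0, 0, 0]
    - [0, 0, 0]
    - [0, 0, 0]
    - [0, 0, 0]
  grip: [60, 60, 60, 60, 60, 60, 60, 60, 60, 60]

```text
time_s: 10.07
tcp_pos: [0.6573, -0.0211, 0.1373]
ee_rot: [[-0.642, 0.766, -0.001], [0.766, 0.642, -0.0], [0.001, -0.001, -1.0]]
wrist_force: [-0.5, 0.2, 0.4]
gripper_width: 0.69
gripper_force: 0.0
```

step_arm:
  linear:
    - [0, 0, 0]
    - [0, 0, 0]
    - [0, 0, 0]
    - [0, 0, 0]
    - [0, 0, 0]
    - [0, 0, 0]
    - [0, 0, 0]
    - [0, 0, 0]
  delta_rot:
    - [0, 0, 0]
    - [0, 0, 0]
    - [0, 0, 0]
    - [0, 0, 0]
    - [0, 0, 0]
    - [0, 0, 0]
    - [0, 0, 0]
    - [0, 0, 0]
  grip: [10, 10, 10, 10, 10, 10, 10, 10]

```text
time_s: 11.08
tcp_pos: [0.6578, -0.021, 0.1387]
ee_rot: [[-0.642, 0.766, 0.0], [0.766, 0.642, -0.0], [-0.0, 0.0, -1.0]]
wrist_force: [-1.0, 0.7, 1.2]
gripper_width: 0.156
gripper_force: 30.0
```

step_arm:
  linear:
    - [0, 0, -10]
    - [0, 0, -15]
    - [0, 0, -20]
    - [0, 0, -25]
    - [0, 0, -30]
    - [0, 0, 0]
  delta_rot:
    - [0, 0, 0]
    - [0, 0, 0]
    - [0, 0, 0]
    - [0, 0, 0]
    - [0, 0, 0]
    - [0, 0, 0]
  grip: [10, 10, 10, 10, 10, 10]

```text
time_s: 11.82
tcp_pos: [0.6594, -0.021, 0.2429]
ee_rot: [[-0.642, 0.766, 0.008], [0.766, 0.642, 0.001], [-0.004, 0.006, -1.0]]
wrist_force: [0.0, -0.5, -1.3]
gripper_width: 0.157
gripper_force: 30.0
```

```bash
python3 - <<'E'
from h import *
s=capture("side");w=capture("wrist")
a=cv2.resize(s["img"][110:260,200:400,::-1],(467,350),interpolation=2)
b=cv2.resize(w["img"][150:300,190:330,::-1],(327,350),interpolation=2)
cv2.imwrite("pics/c5.png",np.hstack([a,b]))
E
python3 plan.py .478 .327 .24 75;python3 plan.py .478 .327 .24 40
```

```text
t 11.93 p [ 0.6574 -0.0208  0.2387] shift now-frame [381.8  85.9  -1. ] after-turn frame [263.3 289.5  -1.3] rotvec [ 0.001 -0.    -0.612] heading 39.96 j [  12.2   23.7   10.8   -0.   -77.2 -152.3] F [ 0.1  0.2 -1.3]
t 11.93 p [ 0.6574 -0.0208  0.2387] shift now-frame [381.8  85.9  -1. ] after-turn frame [381.7  86.1  -1.3] rotvec [ 0.001 -0.001 -0.001] heading 39.96 j [  12.2   23.7   10.8   -0.   -77.2 -152.3] F [ 0.1  0.2 -1.3]
```

View pics/c5.png

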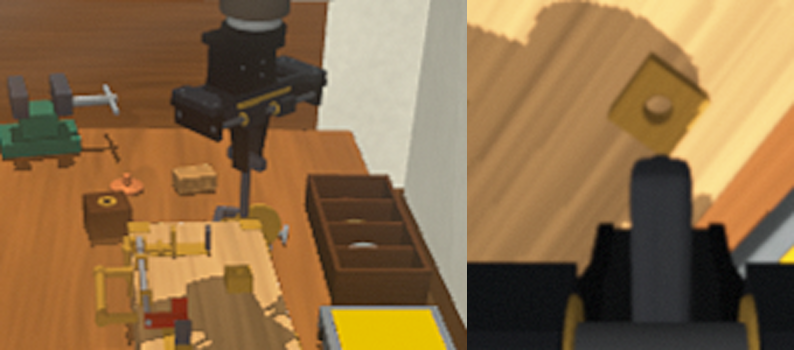

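The key hangs upright in the grip, clear of the socket, with the bar in line with tool x. Next I'll carry it towards the block.

step_arm:
  linear:
    - [0, 0, 0]
    - [0, 0, 0]
    - [0, 0, 0]
    - [0, 0, 0]
    - [32, 48, 0]
    - [32, 48, 0]
    - [32, 48, 0]
    - [32, 48, 0]
    - [32, 48, 0]
    - [32, 50, 0]
  delta_rot:
    - [0, 0, -0.153]
    - [0, 0, -0.153]
    - [0, 0, -0.153]
    - [0, 0, -0.153]
    - [0, 0, 0]
    - [0, 0, 0]
    - [0, 0, 0]
    - [0, 0, 0]
    - [0, 0, 0]
    - [0, 0, 0]
  grip: [10, 10, 10, 10, 10, 10, 10, 10, 10, 10]

```text
time_s: 13.18
tcp_pos: [0.5456, 0.3099, 0.2372]
ee_rot: [[-0.966, 0.258, -0.002], [0.258, 0.966, -0.002], [0.002, -0.002, -1.0]]
wrist_force: [1.6, 0.4, -0.5]
gripper_width: 0.158
gripper_force: 30.0
```

step_arm:
  linear:
    - [0, 0, 0]
    - [0, 0, 0]
    - [0, 0, 0]
  delta_rot:
    - [0, 0, 0]
    - [0, 0, 0]
    - [0, 0, 0]
  grip: [10, 10, 10]

```text
time_s: 13.55
tcp_pos: [0.5473, 0.3075, 0.2381]
ee_rot: [[-0.966, 0.26, -0.001], [0.26, 0.966, -0.001], [0.001, -0.001, -1.0]]
wrist_force: [-0.5, -0.8, -1.8]
gripper_width: 0.161
gripper_force: 30.0
```

```bash
python3 w.py w6 keyblock_hole0;  python3 - <<'E'
from h import *
np.set_printoptions(precision=4,suppress=True)
st=sense();I=dict(ee_rot=np.eye(3),tcp_pos=[0,0,0]);c=capture("wrist")
for n in("wrist","side","top"):
    if n!="wrist":c2=capture(n)
    else:c2=c
    print(n,[(l["score"],l["point"],atz(ray(c2,l["point"],st),.05)) for l in landmark_of(n,"keyblock_hole0")[:1]])
for l in silhouettes("wrist","key_grip")[:1]:
    ys,xs=np.nonzero(l["mask"]);r=ys.min();print("bar far row",r,xs[ys<r+4].mean(),l["mask"].sum());o,d=ray(c,(xs[ys<r+4].mean(),r+.5),I);print(o+d*(-.058-o[2])/d[2])
o,d=ray(c,(271.3+2.2,217.7),I);print("from c5",o+d*(-.058-o[2])/d[2])
b=c["img"][60:300,160:400,::-1];cv2.imwrite("pics/w6.png",cv2.resize(b,(600,600),interpolation=2))
E
python3 plan.py .478 .327 .24 75
```

```text
[0.5473 0.3075 0.2381] cam (array([0.4686, 0.3282, 0.4391]), array([ 0.285 , -0.053 , -0.9571]))
keyblock_hole0 0.85 [276.6 119.5] [0.47   0.3323 0.05  ]
wrist [(0.74, [277.2, 123.5], array([0.4752, 0.3318, 0.05  ]))]
side [(0.72, [320.8, 233.0], array([0.7327, 0.0699, 0.05  ]))]
top [(0.67, [164.7, 252.0], array([0.4713, 0.3333, 0.05  ]))]
bar far row 216 271.94202898550725 1947
[ 0.0349 -0.0011 -0.058 ]
from c5 [ 0.0342 -0.0003 -0.058 ]
t 14.0 p [0.5472 0.3085 0.2386] shift now-frame [71.7 -0.1 -1.4] after-turn frame [71.7 -0.1 -1.4] rotvec [0. 0. 0.] heading 75.01 j [  44.1   20.6    6.2   -0.   -75.6 -149.1] F [ 0.6 -0.5 -1.3]
```

View pics/w6.png

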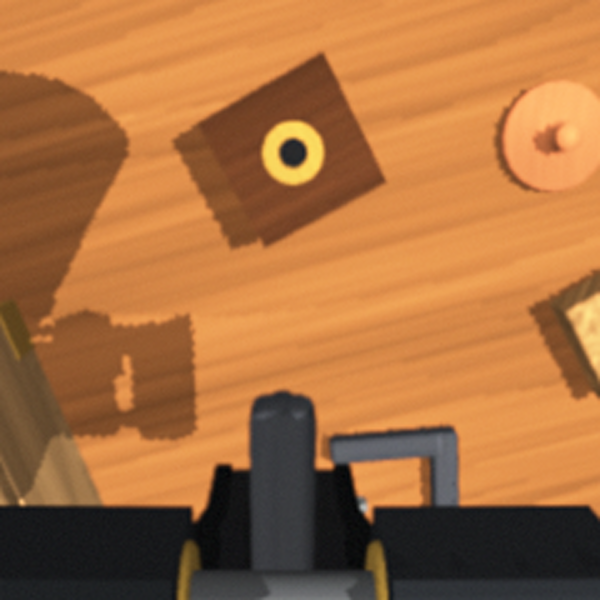

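```bash
python3 - <<'E'
from h import *
np.set_printoptions(precision=4,suppress=True)
st=sense();I=dict(ee_rot=np.eye(3),tcp_pos=[0,0,0]);c=capture("wrist");t=capture("top")
o,d=ray(c,(271.3,195.9),I)
for z in(.103,.108,.113):print("key axis from socket",o+d*(z-o[2])/d[2])
o,d=ray(c,(277.2,120.8),I);print("bore tool",o+d*(.2386-.05-o[2])/d[2], atz(ray(c,(277.2,120.8),st),.05))
print("bore top",atz(ray(t,(130+95/2.7,130+328/2.7)),.05))
for n in (.058,.050,.042):
  o,d=ray(c,(273.2,216),I);print(o+d*(-n-o[2])/d[2])
E
```

```text
key axis from socket [ 0.0048 -0.0022  0.103 ]
key axis from socket [ 0.0036 -0.0022  0.108 ]
key axis from socket [ 0.0023 -0.0023  0.113 ]
bore tool [0.0794 0.0048 0.1886] [0.4718 0.3337 0.05  ]
bore top [0.4728 0.332  0.05  ]
[ 0.0351 -0.0004 -0.058 ]
[ 0.0325 -0.0004 -0.05  ]
[ 0.0299 -0.0004 -0.042 ]
```

step_arm:
  linear:
    - [37, 2.5, 0]
    - [38, 2.5, 0]
    - [0, 0, 0]
    - [0, 0, 40]
    - [0, 0, 40]
    - [0, 0, 40]
    - [0, 0, 20]
    - [0, 0, 0]
    - [0, 0, 0]
  delta_rot:
    - [0, 0, 0]
    - [0, 0, 0]
    - [0, 0, 0]
    - [0, 0, 0]
    - [0, 0, 0]
    - [0, 0, 0]
    - [0, 0, 0]
    - [0, 0, 0]
    - [0, 0, 0]
  grip: [10, 10, 10, 10, 10, 10, 10, 10, 10]

```text
time_s: 15.22
tcp_pos: [0.4771, 0.3335, 0.0997]
ee_rot: [[-0.966, 0.258, 0.002], [0.258, 0.966, 0.001], [-0.001, 0.002, -1.0]]
wrist_force: [0.9, 0.4, 0.1]
gripper_width: 0.158
gripper_force: 30.0
```

```bash
python3 - <<'E'
from h import *
s=capture("side");w=capture("top")
a=cv2.resize(s["img"][170:230,205:285,::-1],(533,400),interpolation=2)
b=cv2.resize(w["img"][225:275,140:190,::-1],(267,267),interpolation=2)
b=np.vstack([b,np.zeros((133,267,3),np.uint8)])
cv2.imwrite("pics/c7.png",np.hstack([a,b]))
st=sense();p=np.array(st["tcp_pos"]);print(p)
print(proj(s,p+np.array([-.0043,.0012,-.03])),proj(s,np.array([.4722,.333,.05])))
E
```

```text
[0.47690831 0.33365997 0.10002151]
[244.82040073 191.06355469] [244.78127798 195.99308194]
```

View pics/c7.png

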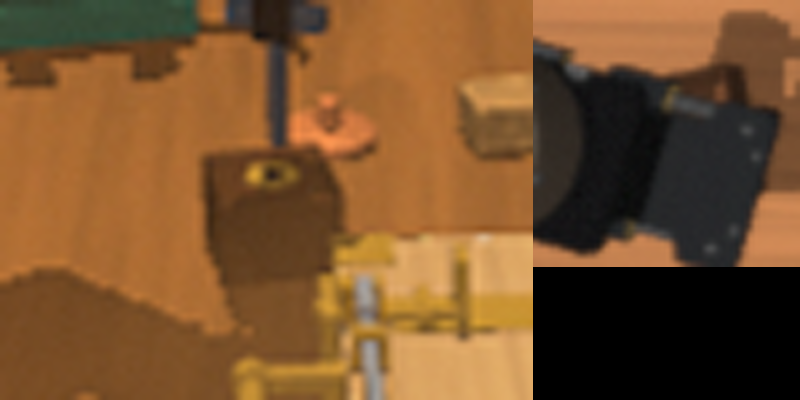

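```bash
python3 - <<'E'
from h import *
np.set_printoptions(precision=3,suppress=True,linewidth=200)
s=capture("side");g=s["img"].astype(int)
for r in (182,185,188,190,191,192,193):print(r,"R",g[r,240:254,0],"B",g[r,240:254,2])
for r in (194,195,196,197,198):print(r,"R",g[r,238:254,0])
print(np.diff([proj(s,np.array([x,.333,.06]))[0] for x in(.47,.48)]),[proj(s,np.array([.472,.333,z])) for z in(.05,.07,.11)])
E
```

```text
182 R [163 157 159 168 152  95  59  64 138 184 168 163 163 160] B [49 47 46 47 49 57 55 49 48 53 48 48 50 49]
185 R [165 164 165 173 152  92  61  66 136 180 165 160 163 206] B [49 47 49 49 48 53 57 52 45 51 48 49 50 65]
188 R [166 170 172 176 153  87  62  71 172 233 225 222 186 151] B [49 51 51 51 49 47 56 51 55 67 69 68 58 48]
190 R [170 171 174 178 163 110  62  71 178 239 231 233 240 239] B [51 48 51 52 50 55 58 51 61 73 73 75 76 75]
191 R [170 177 183 182 182 139  69  72 137 190 185 171 185 235] B [51 52 53 54 52 52 55 49 47 58 58 55 56 72]
192 R [140 138 136 131 134 121 101 104 110 125 119 106 110 174] B [40 42 42 39 41 41 39 41 35 40 38 36 34 56]
193 R [106 103  99 100  99  96  86  87  84  98 109 106  99 121] B [32 33 33 37 32 32 27 29 25 33 35 34 34 38]
194 R [100 100  99  97 119 145 132 117 114 107  95  86  92  91  87  83]
195 R [102 103 103 107 163 193 135  76  86 107 128 108  84  83  82  75]
196 R [102 102 101 124 188 205 134  55  68 109 136 118  88  84  84  81]
197 R [102 103 103 111 143 155 123 112 117 112 111  95  85  88  86  85]
198 R [104 105 103 107 108 103  92  98 101  93  89  83  85  85  87  86]
[2.642] [array([244.729, 195.993]), array([244.642, 191.29 ]), array([244.467, 181.713])]
```

step_arm:
  linear:
    - [3.4, -0.9, 0]
    - [0, 0, 0]
    - [0, 0, 10]
    - [0, 0, 0]
    - [0, 0, 0]
  delta_rot:
    - [0, 0, 0]
    - [0, 0, 0]
    - [0, 0, 0]
    - [0, 0, 0]
    - [0, 0, 0]
  grip: [10, 10, 10, 10, 10]

```text
time_s: 16.0
tcp_pos: [0.4724, 0.3329, 0.0882]
ee_rot: [[-0.966, 0.258, -0.0], [0.258, 0.966, -0.001], [0.0, -0.001, -1.0]]
wrist_force: [-0.5, 0.2, -0.7]
gripper_width: 0.157
gripper_force: 30.0
```

```bash
python3 - <<'E'
from h import *
np.set_printoptions(precision=3,suppress=True,linewidth=200)
s=capture("side");g=s["img"].astype(int)
for r in (185,188,190,191,192,193,194,195,196,197,198):print(r,"R",g[r,238:254,0],"B",g[r,238:254,2])
E
python3 plan.py .478 .327 .05 75
```

```text
185 R [166 168 164 166 172 144  73  61  82 147 180 172 164 160 163 205] B [49 52 50 51 48 50 56 56 48 45 51 53 46 47 47 62]
188 R [162 164 168 171 178 158  93  59  82 170 224 224 223 219 187 152] B [50 50 51 52 51 54 54 55 49 54 67 67 70 67 59 48]
190 R [164 166 167 174 181 160  96  62  73 168 230 230 229 233 241 238] B [48 50 47 52 51 54 54 55 46 54 70 73 70 74 78 74]
191 R [170 169 172 178 186 163  99  65  83 132 168 186 182 171 187 235] B [50 51 51 53 54 53 56 56 47 45 50 59 57 53 60 71]
192 R [145 145 142 138 140 120  83  70  78  99 116 124 122 108 110 175] B [42 42 44 43 41 40 49 56 49 38 36 38 40 36 34 53]
193 R [108 110 107 103 103  90  71  74  70  77  86  84  86  84  78 114] B [37 37 34 33 32 32 48 60 49 33 27 28 30 28 27 37]
194 R [ 98  99 101  99 128 131  87  92  93  98  98  81  80  80  75  80] B [33 31 34 32 37 38 44 58 45 31 30 27 29 28 27 26]
195 R [100 104 101 110 131 130  90  68  76 106 130 107  86  83  82  76] B [30 33 31 35 37 38 33 34 31 32 36 30 29 27 27 27]
196 R [102 104 104 129 145 122  89  61  72 109 138 118  88  84  84  81] B [32 35 33 38 38 35 28 25 29 34 39 34 29 27 27 26]
197 R [102 105 105 116 119 109 113 114 118 114 108  92  82  82  85  84] B [32 35 33 34 35 31 32 33 33 36 31 30 28 25 27 28]
198 R [106 107  98  87  85  99 108  98 100  92  98 108 107 109 101  85] B [32 35 33 28 29 32 34 29 31 30 31 35 36 36 35 30]
t 16.05 p [0.4726 0.333  0.0885] shift now-frame [-6.8 -4.4 38.5] after-turn frame [-6.8 -4.4 38.5] rotvec [-0.     0.     0.001] heading 75.04 j [  51.2   22.4  -13.8    0.   -53.8 -156.2] F [ 0.  -0.5 -0.3]
```

step_arm:
  linear:
    - [0, 0, 5]
    - [0, 0, 5]
    - [0, 0, 5]
    - [0, 0, 0]
  delta_rot:
    - [0, 0, 0]
    - [0, 0, 0]
    - [0, 0, 0]
    - [0, 0, 0]
  grip: [10, 10, 10, 10]

```text
time_s: 16.55
tcp_pos: [0.4721, 0.3326, 0.0729]
ee_rot: [[-0.966, 0.258, -0.001], [0.258, 0.966, -0.001], [0.001, -0.001, -1.0]]
wrist_force: [0.0, -0.2, -1.4]
gripper_width: 0.156
gripper_force: 30.0
```

step_arm:
  linear:
    - [0, 0, 5]
    - [0, 0, 5]
    - [0, 0, 5]
    - [0, 0, 5]
    - [0, 0, 0]
  delta_rot:
    - [0, 0, 0]
    - [0, 0, 0]
    - [0, 0, 0]
    - [0, 0, 0]
    - [0, 0, 0]
  grip: [10, 10, 10, 10, 10]

```text
time_s: 17.18
tcp_pos: [0.4722, 0.3326, 0.053]
ee_rot: [[-0.966, 0.258, -0.001], [0.258, 0.966, -0.001], [0.001, -0.001, -1.0]]
wrist_force: [0.3, 0.3, -0.6]
gripper_width: 0.156
gripper_force: 30.0
```

step_arm:
  linear:
    - [0, 0, 3]
    - [0, 0, 3]
    - [0, 0, 2]
    - [0, 0, 0]
  delta_rot:
    - [0, 0, 0]
    - [0, 0, 0]
    - [0, 0, 0]
    - [0, 0, 0]
  grip: [10, 10, 10, 10]

```text
time_s: 17.68
tcp_pos: [0.4724, 0.3329, 0.0454]
ee_rot: [[-0.966, 0.258, -0.0], [0.258, 0.966, -0.0], [0.0, -0.0, -1.0]]
wrist_force: [0.5, -0.4, -1.2]
gripper_width: 0.156
gripper_force: 30.0
```

step_arm:
  linear:
    - [0, 0, 1]
    - [0, 0, 1]
    - [0, 0, 0]
  delta_rot:
    - [0, 0, 0]
    - [0, 0, 0]
    - [0, 0, 0]
  grip: [10, 10, 10]

```text
time_s: 18.05
tcp_pos: [0.4726, 0.3331, 0.0437]
ee_rot: [[-0.966, 0.258, 0.0], [0.258, 0.966, 0.0], [-0.0, 0.0, -1.0]]
wrist_force: [-0.8, 0.2, -0.7]
gripper_width: 0.154
gripper_force: 30.0
```

step_arm:
  linear:
    - [0, 0, 1]
    - [0, 0, 0]
    - [0, 0, 0]
    - [0, 0, 0]
    - [0, 0, 0]
    - [0, 0, 0]
    - [0, 0, 0]
    - [0, 0, 0]
  delta_rot:
    - [0, 0, 0]
    - [0, 0, 0]
    - [0, 0, 0]
    - [0, 0, 0]
    - [0, 0, 0]
    - [0, 0, 0]
    - [0, 0, 0]
    - [0, 0, 0]
  grip: [10, 10, 50, 50, 50, 50, 50, 50]

```text
time_s: 19.05
tcp_pos: [0.4724, 0.3329, 0.0425]
ee_rot: [[-0.966, 0.258, -0.0], [0.258, 0.966, -0.0], [0.0, -0.0, -1.0]]
wrist_force: [0.0, -0.3, -0.0]
gripper_width: 0.573
gripper_force: 0.0
```

step_arm:
  linear:
    - [0, 0, -20]
    - [0, 0, -40]
    - [0, 0, -50]
    - [0, 0, -60]
    - [0, 0, -60]
    - [0, 0, 0]
    - [0, 0, 0]
  delta_rot:
    - [0, 0, 0]
    - [0, 0, 0]
    - [0, 0, 0]
    - [0, 0, 0]
    - [0, 0, 0]
    - [0, 0, 0]
    - [0, 0, 0]
  grip: [87, 87, 87, 87, 87, 87, 87]

```text
time_s: 19.92
tcp_pos: [0.4719, 0.3328, 0.2721]
ee_rot: [[-0.966, 0.258, -0.001], [0.258, 0.966, 0.0], [0.001, -0.0, -1.0]]
wrist_force: [-0.3, 0.0, -0.0]
gripper_width: 1.001
gripper_force: 0.0
```

```bash
python3 - <<'E'
from h import *
np.set_printoptions(precision=4,suppress=True)
st=sense();C={n:capture(n) for n in("side","wrist","top")}
R=[]
for n in C:
    for l in landmark_of(n,"key_grip")[:2]: print(n,l,atz(ray(C[n],l["point"],st),.094)); 
    L=landmark_of(n,"key_grip")
    if L:R.append(ray(C[n],L[0]["point"],st))
print(tri(R[:2]))
a=cv2.resize(C["side"]["img"][160:235,205:305,::-1],(533,400),interpolation=2)
b=cv2.resize(C["wrist"]["img"][100:250,230:330,::-1],(267,400),interpolation=2)
cv2.imwrite("pics/c8.png",np.hstack([a,b]))
E
python3 plan.py .57 -.11 .27 93.3
```

```text
side {'point': [246.1, 186.6], 'score': 0.57} [0.4781 0.3244 0.094 ]
wrist {'point': [275.8, 187.1], 'score': 0.59} [0.475  0.3352 0.094 ]
top {'point': [156.6, 249.4], 'score': 0.49} [0.4789 0.3439 0.094 ]
[0.477  0.3351 0.0885]
t 20.38 p [0.4724 0.3329 0.2721] shift now-frame [-208.7 -402.7    2.3] after-turn frame [ -72.  -447.8    2.1] rotvec [-0.001 -0.    -0.319] heading 75.04 j [  51.2   14.7    2.5    0.   -77.8 -156.2] F [-0.8  0.7  0.2]
```

View pics/c8.png

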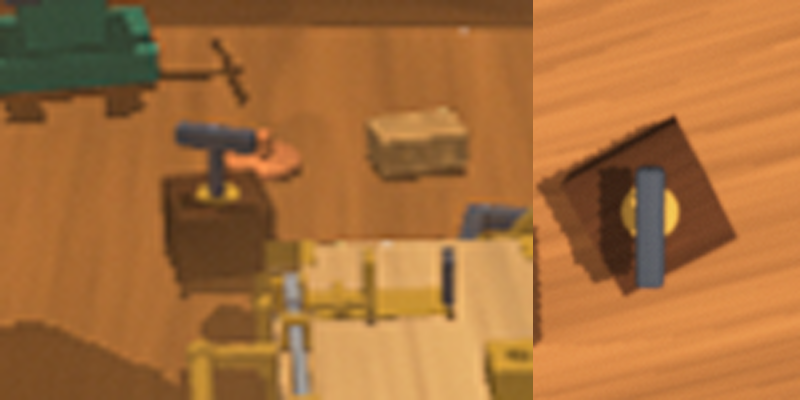

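The key is home and let go. Next is the safety catch, which I'll measure from above.

step_arm:
  linear:
    - [0, 0, 0]
    - [0, 0, 0]
    - [-11.5, -56, 0]
    - [-13, -56, 0]
    - [-13, -56, 0]
    - [-13, -56, 0]
    - [-13, -56, 0]
    - [-13, -56, 0]
    - [-13, -56, 0]
    - [-13, -56, 0]
  delta_rot:
    - [0, 0, -0.16]
    - [0, 0, -0.159]
    - [0, 0, 0]
    - [0, 0, 0]
    - [0, 0, 0]
    - [0, 0, 0]
    - [0, 0, 0]
    - [0, 0, 0]
    - [0, 0, 0]
    - [0, 0, 0]
  grip: [87, 87, 87, 87, 87, 87, 87, 87, 87, 87]

```text
time_s: 21.62
tcp_pos: [0.601, -0.1102, 0.2726]
ee_rot: [[-0.998, -0.058, 0.0], [-0.058, 0.998, -0.0], [-0.0, -0.0, -1.0]]
wrist_force: [0.8, -0.5, -0.3]
gripper_width: 0.998
gripper_force: 0.0
```

step_arm:
  linear:
    - [0, 0, 0]
    - [0, 0, 0]
    - [0, 0, 0]
  delta_rot:
    - [0, 0, 0]
    - [0, 0, 0]
    - [0, 0, 0]
  grip: [87, 87, 87]

```text
time_s: 22.0
tcp_pos: [0.6005, -0.1072, 0.2728]
ee_rot: [[-0.998, -0.059, 0.0], [-0.059, 0.998, 0.0], [-0.0, 0.0, -1.0]]
wrist_force: [-0.3, 1.1, 0.3]
gripper_width: 0.998
gripper_force: 0.0
```

```bash
cat > w9.py <<'E'
from h import *
import sys
np.set_printoptions(precision=4,suppress=True)
names=sys.argv[1].split(",")
for i in range(2):
    st=sense();c=capture("wrist")
    for k in names:
        z=.102 if k=="handle" else .133
        for l in landmark_of("wrist",k)[:1]: print(k,"lm",round(l["score"],2),np.round(l["point"],1),atz(ray(c,l["point"],st),z))
        if i==0:
          for l in silhouettes("wrist",k)[:2]:
            ys,xs=np.nonzero(l["mask"]);print("  sil",round(l["score"],2),len(xs),xs.min(),xs.max(),ys.min(),ys.max(),"corners@.143",atz(ray(c,(xs.min(),ys.min()),st),.143),atz(ray(c,(xs.max(),ys.max()),st),.143))
cv2.imwrite(f"pics/{sys.argv[2]}.png",c["img"][:,:,::-1])
E
python3 w9.py safety_tab,safety_post,main_tab,main_post,handle w9; python3 plan.py .578 -.13 .085 93.3
```

```text
safety_tab lm 0.6 [280.7 170.8] [ 0.575  -0.1004  0.133 ]
  sil 0.91 1602 262 436 133 181 corners@.143 [ 0.534  -0.1234  0.143 ] [0.5737 0.0752 0.143 ]
  sil 0.34 1021 537 559 88 136 corners@.143 [0.4663 0.1665 0.143 ] [0.5133 0.208  0.143 ]
  sil 0.57 42430 190 492 77 274 corners@.143 [ 0.4823 -0.1996  0.143 ] [0.6869 0.1754 0.143 ]
main_tab lm 0.66 [429.1 175.2] [0.5692 0.0713 0.133 ]
  sil 0.64 892 414 442 114 182 corners@.143 [0.5039 0.0362 0.143 ] [0.5744 0.0825 0.143 ]
  sil 0.33 1610 262 437 133 181 corners@.143 [ 0.534  -0.1234  0.143 ] [0.5737 0.0764 0.143 ]
main_post lm 0.8 [428.2 215.8] [0.6181 0.0806 0.133 ]
  sil 0.65 42331 189 492 78 273 corners@.143 [ 0.4833 -0.2007  0.143 ] [0.6855 0.175  0.143 ]
  sil 0.59 907 304 386 80 92 corners@.143 [ 0.4786 -0.0832  0.143 ] [0.4844 0.0027 0.143 ]
safety_tab lm 0.85 [279.4 177.4] [ 0.5826 -0.1025  0.133 ]
safety_post lm 0.67 [232.6 171.8] [ 0.5792 -0.156   0.133 ]
main_tab lm 0.85 [430.9 177.4] [0.5719 0.0727 0.133 ]
main_post lm 0.98 [428.  219.2] [0.6226 0.08   0.133 ]
handle lm 0.81 [347.9  88.2] [ 0.4793 -0.029   0.102 ]
t 22.85 p [ 0.6006 -0.1084  0.2725] shift now-frame [ 23.8 -20.3 187.5] after-turn frame [ 23.9 -20.2 187.5] rotvec [ 0. -0.  0.] heading 93.31 j [  4.9  18.    7.1  -0.  -79.1 -91.6] F [ 0.4 -0.2  0.5]
```

step_arm:
  linear:
    - [23.5, -25, 0]
    - [0, 0, 50]
    - [0, 0, 50]
    - [0, 0, 40]
    - [0, 0, 20]
    - [0, 0, 15]
    - [0, 0, 12]
    - [0, 0, 0]
    - [0, 0, 0]
  delta_rot:
    - [0, 0, 0]
    - [0, 0, 0]
    - [0, 0, 0]
    - [0, 0, 0]
    - [0, 0, 0]
    - [0, 0, 0]
    - [0, 0, 0]
    - [0, 0, 0]
    - [0, 0, 0]
  grip: [87, 87, 87, 87, 87, 87, 87, 87, 87]

```text
time_s: 23.98
tcp_pos: [0.5793, -0.1348, 0.0864]
ee_rot: [[-0.998, -0.058, 0.002], [-0.058, 0.998, -0.0], [-0.002, -0.0, -1.0]]
wrist_force: [-0.1, -0.2, -0.2]
gripper_width: 0.995
gripper_force: 0.0
```

step_arm:
  linear:
    - [0, 0, 0]
    - [0, 0, 0]
    - [0, 0, 0]
    - [0, 0, 0]
    - [0, 0, 0]
    - [0, 0, 0]
    - [0, 0, 0]
  delta_rot:
    - [0, 0, 0]
    - [0, 0, 0]
    - [0, 0, 0]
    - [0, 0, 0]
    - [0, 0, 0]
    - [0, 0, 0]
    - [0, 0, 0]
  grip: [36, 36, 36, 36, 36, 36, 36]

```text
time_s: 24.85
tcp_pos: [0.5789, -0.1346, 0.0859]
ee_rot: [[-0.998, -0.058, 0.001], [-0.058, 0.998, 0.0], [-0.001, -0.0, -1.0]]
wrist_force: [-0.9, 4.4, 3.5]
gripper_width: 0.455
gripper_force: 30.0
```

The opening is 39.6 mm, so the safety catch is fully drawn. I'll release, lift, turn 90° and move to the main catch.

step_arm:
  linear:
    - [0, 0, 0]
    - [0, 0, 0]
    - [0, 0, 0]
    - [0, 0, 0]
    - [0, 0, 0]
    - [0, 0, -40]
    - [0, 0, -50]
    - [0, 0, -50]
    - [0, 0, -45]
    - [0, 0, 0]
  delta_rot:
    - [0, 0, 0]
    - [0, 0, 0]
    - [0, 0, 0]
    - [0, 0, 0]
    - [0, 0, 0]
    - [0, 0, 0]
    - [0, 0, 0]
    - [0, 0, 0]
    - [0, 0, 0]
    - [0, 0, 0]
  grip: [80, 80, 80, 80, 80, 87, 87, 87, 87, 87]

```text
time_s: 26.1
tcp_pos: [0.5807, -0.1351, 0.2754]
ee_rot: [[-0.998, -0.058, 0.01], [-0.058, 0.998, -0.001], [-0.01, -0.001, -1.0]]
wrist_force: [0.0, -0.5, -0.6]
gripper_width: 0.999
gripper_force: 0.0
```

step_arm:
  linear:
    - [-2, 45, 0]
    - [0, 0, 0]
    - [0, 0, 0]
    - [0, 0, 0]
    - [0, 0, 0]
    - [0, 0, 0]
    - [0, 0, 0]
    - [0, 0, 0]
    - [0, 0, 0]
    - [0, 0, 0]
  delta_rot:
    - [0, 0, -0.157]
    - [0, 0, -0.157]
    - [0, 0, -0.157]
    - [0, 0, -0.157]
    - [0, 0, -0.157]
    - [0, 0, -0.157]
    - [0, 0, -0.157]
    - [0, 0, -0.157]
    - [0, 0, -0.157]
    - [0, 0, -0.158]
  grip: [87, 87, 87, 87, 87, 87, 87, 87, 87, 87]

```text
time_s: 27.35
tcp_pos: [0.5774, -0.0896, 0.2692]
ee_rot: [[0.063, -0.998, -0.002], [-0.998, -0.063, 0.0], [-0.0, 0.002, -1.0]]
wrist_force: [-0.8, 0.4, -0.0]
gripper_width: 1.003
gripper_force: 0.0
```

```bash
python3 plan.py .602 .10 .27 183.3
```

```text
t 27.35 p [ 0.5774 -0.0896  0.2692] shift now-frame [-187.6  -36.5   -0.9] after-turn frame [-187.8  -35.5   -0.8] rotvec [0.002 0.    0.005] heading -176.39 j [  7.   15.5   3.1  -0.  -77.8  -3.4] F [-0.8  0.4 -0. ]
```

step_arm:
  linear:
    - [-47, -9, 0]
    - [-47, -9, 0]
    - [-47, -9, 0]
    - [-47, -9, 0]
    - [0, 0, 0]
    - [0, 0, 0]
    - [0, 0, 0]
  delta_rot:
    - [0, 0, 0.005]
    - [0, 0, 0]
    - [0, 0, 0]
    - [0, 0, 0]
    - [0, 0, 0]
    - [0, 0, 0]
    - [0, 0, 0]
  grip: [87, 87, 87, 87, 87, 87, 87]

```text
time_s: 28.22
tcp_pos: [0.6035, 0.0989, 0.2703]
ee_rot: [[0.052, -0.999, -0.001], [-0.999, -0.052, -0.0], [0.0, 0.001, -1.0]]
wrist_force: [-0.6, 0.6, -0.9]
gripper_width: 1.003
gripper_force: 0.0
```

```bash
python3 w9.py main_tab,main_post,safety_tab,safety_post w10;python3 w9.py main_tab,main_post w11|grep lm; python3 plan.py .602 .0755 .085 183.3
```

```text
main_tab lm 0.83 [304.1 170.8] [0.5691 0.0709 0.133 ]
  sil 0.6 730 297 352 162 182 corners@.143 [0.5788 0.0601 0.143 ] [0.5161 0.0789 0.143 ]
main_post lm 0.93 [258.  175.2] [0.6209 0.0786 0.133 ]
  sil 0.77 41130 171 401 0 246 corners@.143 [ 0.7109 -0.0898  0.143 ] [0.4471 0.1528 0.143 ]
  sil 0.75 1160 336 350 0 163 corners@.143 [ 0.5526 -0.0973  0.143 ] [0.5209 0.0581 0.143 ]
  sil 0.18 41087 171 400 0 245 corners@.143 [ 0.7109 -0.0898  0.143 ] [0.4485 0.1516 0.143 ]
  sil 0.68 40841 171 400 0 245 corners@.143 [ 0.7109 -0.0898  0.143 ] [0.4485 0.1516 0.143 ]
main_tab lm 0.95 [304.6 169.7] [0.569  0.0706 0.133 ]
main_post lm 0.62 [257.7 171. ] [0.6218 0.0749 0.133 ]
main_tab lm 0.91 [302.6 173.8] [0.5709 0.0756 0.133 ]
main_post lm 0.77 [256.7 173.5] [0.6228 0.078  0.133 ]
main_tab lm 0.82 [300.3 173.8] [0.5735 0.0757 0.133 ]
main_post lm 0.58 [259.  171.9] [0.6203 0.0761 0.133 ]
t 29.32 p [0.6038 0.1    0.2706] shift now-frame [ 24.4   3.1 185.6] after-turn frame [ 24.4   3.2 185.6] rotvec [-0.    -0.    -0.005] heading -176.96 j [ 24.5  18.2   7.2   0.  -78.9 -21.5] F [0.2 1.2 0.2]
```

step_arm:
  linear:
    - [24.4, 2.5, 0]
    - [0, 0, 50]
    - [0, 0, 50]
    - [0, 0, 40]
    - [0, 0, 20]
    - [0, 0, 14]
    - [0, 0, 11]
    - [0, 0, 0]
    - [0, 0, 0]
  delta_rot:
    - [0, 0, -0.005]
    - [0, 0, 0]
    - [0, 0, 0]
    - [0, 0, 0]
    - [0, 0, 0]
    - [0, 0, 0]
    - [0, 0, 0]
    - [0, 0, 0]
    - [0, 0, 0]
  grip: [87, 87, 87, 87, 87, 87, 87, 87, 87]

```text
time_s: 30.45
tcp_pos: [0.6033, 0.0757, 0.0865]
ee_rot: [[0.058, -0.998, 0.002], [-0.998, -0.058, 0.0], [-0.0, -0.002, -1.0]]
wrist_force: [0.1, -0.2, 0.2]
gripper_width: 1.0
gripper_force: 0.0
```

step_arm:
  linear:
    - [0, 0, 0]
    - [0, 0, 0]
    - [0, 0, 0]
    - [0, 0, 0]
    - [0, 0, 0]
    - [0, 0, 0]
    - [0, 0, 0]
  delta_rot:
    - [0, 0, 0]
    - [0, 0, 0]
    - [0, 0, 0]
    - [0, 0, 0]
    - [0, 0, 0]
    - [0, 0, 0]
    - [0, 0, 0]
  grip: [36, 36, 36, 36, 36, 36, 36]

```text
time_s: 31.32
tcp_pos: [0.6048, 0.0757, 0.0857]
ee_rot: [[0.059, -0.998, 0.004], [-0.998, -0.059, 0.0], [-0.0, -0.004, -1.0]]
wrist_force: [5.6, -1.4, -4.1]
gripper_width: 0.457
gripper_force: 30.0
```

The main catch is fully drawn. Next is the handle.

step_arm:
  linear:
    - [0, 0, 0]
    - [0, 0, 0]
    - [0, 0, 0]
    - [0, 0, 0]
    - [0, 0, 0]
    - [0, 0, -40]
    - [0, 0, -50]
    - [0, 0, -50]
    - [0, 0, -45]
    - [0, 0, 0]
  delta_rot:
    - [0, 0, 0]
    - [0, 0, 0]
    - [0, 0, 0]
    - [0, 0, 0]
    - [0, 0, 0]
    - [0, 0, 0]
    - [0, 0, 0]
    - [0, 0, 0]
    - [0, 0, 0]
    - [0, 0, 0]
  grip: [80, 80, 80, 80, 80, 60, 60, 60, 60, 60]

```text
time_s: 32.58
tcp_pos: [0.6046, 0.0759, 0.2756]
ee_rot: [[0.058, -0.998, 0.009], [-0.998, -0.058, 0.003], [-0.002, -0.01, -1.0]]
wrist_force: [0.3, 0.5, -0.8]
gripper_width: 0.689
gripper_force: 0.0
```

step_arm:
  linear:
    - [24, 60, 0]
    - [24, 58, 0]
    - [0, 0, 0]
    - [0, 0, 0]
    - [0, 0, 0]
  delta_rot:
    - [0, 0, 0]
    - [0, 0, 0]
    - [0, 0, 0]
    - [0, 0, 0]
    - [0, 0, 0]
  grip: [60, 60, 60, 60, 60]

```text
time_s: 33.2
tcp_pos: [0.4905, 0.0223, 0.2701]
ee_rot: [[0.058, -0.998, -0.001], [-0.998, -0.058, -0.0], [0.0, 0.001, -1.0]]
wrist_force: [0.7, 0.1, 0.2]
gripper_width: 0.691
gripper_force: 0.0
```

```bash
python3 - <<'E'
from h import *
np.set_printoptions(precision=4,suppress=True)
for i in range(2):
    st=sense();c=capture("wrist")
    for l in landmark_of("wrist","handle")[:1]:print("lm",l["score"],l["point"],atz(ray(c,l["point"],st),.102))
    for l in silhouettes("wrist","handle")[:1]:
        m=l["mask"].astype(np.uint8);ys,xs=np.nonzero(m);print("sil",l["score"],m.sum(),xs.min(),xs.max(),ys.min(),ys.max())
        if i==0:
            for r in range(ys.min(),ys.max(),12):
                q=xs[ys==r]; print(r,q.min(),q.max(),len(q),atz(ray(c,(q.min()+0.,r),st),.102)[:2],atz(ray(c,(q.max()+1.,r),st),.102)[:2])
cv2.imwrite("pics/w12.png",c["img"][:,:,::-1])
s=capture("side");print([ (l["score"],atz(ray(s,l["point"]),.102)) for l in landmark_of("side","handle")[:1]])
E
python3 plan.py .478 -.032 .045 183.3
```

```text
lm 0.7 [288.4, 143.4] [ 0.4745 -0.0329  0.102 ]
sil 0.86 943 280 293 102 183
102 283 289 7 [ 0.4841 -0.0796] [ 0.4761 -0.0801]
114 281 292 12 [ 0.4856 -0.0661] [ 0.4716 -0.067 ]
126 281 292 12 [ 0.4847 -0.0526] [ 0.4705 -0.0534]
138 281 293 13 [ 0.4838 -0.0387] [ 0.4683 -0.0396]
150 281 291 11 [ 0.4829 -0.0246] [ 0.4696 -0.0253]
162 282 291 10 [ 0.4807 -0.0102] [ 0.4685 -0.0109]
174 281 292 12 [0.4809 0.0046] [0.4661 0.0038]
lm 0.6 [286.8, 143.0] [ 0.4762 -0.0334  0.102 ]
sil 0.81 903 281 292 103 183
[(0.55, array([ 0.4788, -0.0326,  0.102 ]))]
t 33.6 p [0.4899 0.0219 0.2704] shift now-frame [ 53.1  15.  225.4] after-turn frame [ 53.1  15.  225.4] rotvec [ 0. -0.  0.] heading -176.67 j [ 21.6   5.7  -9.   -0.  -75.3 -18.2] F [-0.3  0.6  0.4]
```

step_arm:
  linear:
    - [26, 7, 0]
    - [27, 8.5, 0]
    - [0, 0, 50]
    - [0, 0, 50]
    - [0, 0, 40]
    - [0, 0, 30]
    - [0, 0, 20]
    - [0, 0, 15]
    - [0, 0, 15]
    - [0, 0, 0]
  delta_rot:
    - [0, 0, 0]
    - [0, 0, 0]
    - [0, 0, 0]
    - [0, 0, 0]
    - [0, 0, 0]
    - [0, 0, 0]
    - [0, 0, 0]
    - [0, 0, 0]
    - [0, 0, 0]
    - [0, 0, 0]
  grip: [44, 44, 44, 44, 44, 44, 44, 44, 44, 44]

```text
time_s: 34.85
tcp_pos: [0.4766, -0.0322, 0.0497]
ee_rot: [[0.058, -0.998, -0.003], [-0.998, -0.058, -0.001], [0.0, 0.003, -1.0]]
wrist_force: [-1.4, -0.1, -0.2]
gripper_width: 0.503
gripper_force: 0.0
```

step_arm:
  linear:
    - [0, 0, 0]
    - [0, 0, 0]
    - [0, 0, 0]
    - [0, 0, 0]
    - [0, 0, 0]
  delta_rot:
    - [0, 0, 0]
    - [0, 0, 0]
    - [0, 0, 0]
    - [0, 0, 0]
    - [0, 0, 0]
  grip: [10, 10, 10, 10, 10]

```text
time_s: 35.48
tcp_pos: [0.4773, -0.032, 0.0508]
ee_rot: [[0.058, -0.998, 0.0], [-0.998, -0.058, -0.0], [0.0, -0.0, -1.0]]
wrist_force: [-1.2, 0.3, 2.6]
gripper_width: 0.151
gripper_force: 30.0
```

```bash
python3 plan.py .478 -.032 .045 183.3; python3 - <<'E'
import numpy as np
r=np.hypot(.235,.007);a0=np.arctan2(.007,.235)
f=lambda t:np.array([-r*np.cos(a0+t),r*np.sin(a0+t)])
T=np.r_[0:1.36:18j];P=np.array([f(t) for t in T])*1000
for t,d in zip(T[1:],np.diff(P,axis=0)):print(round(t,2),"fwd x",d[0].round(1),"up",d[1].round(1))
E
```

```text
t 35.48 p [ 0.4773 -0.032   0.0508] shift now-frame [ 0.  -0.7  5.8] after-turn frame [ 0.  -0.7  5.8] rotvec [-0.    -0.     0.001] heading -176.67 j [ 15.7  16.5 -30.    0.  -43.5 -12.3] F [-1.2  0.3  2.6]
0.08 fwd x 1.3 up 18.8
0.16 fwd x 2.8 up 18.6
0.24 fwd x 4.3 up 18.3
0.32 fwd x 5.7 up 17.9
0.4 fwd x 7.1 up 17.4
0.48 fwd x 8.5 up 16.8
0.56 fwd x 9.8 up 16.0
0.64 fwd x 11.1 up 15.2
0.72 fwd x 12.3 up 14.3
0.8 fwd x 13.4 up 13.2
0.88 fwd x 14.4 up 12.1
0.96 fwd x 15.3 up 10.9
1.04 fwd x 16.1 up 9.7
1.12 fwd x 16.8 up 8.4
1.2 fwd x 17.5 up 7.0
1.28 fwd x 18.0 up 5.6
1.36 fwd x 18.3 up 4.1
```

step_arm:
  linear:
    - [0, -0.5, -9.5]
    - [0, -0.8, -9.3]
    - [0, -2.8, -18.6]
    - [0, 0, 0]
  delta_rot:
    - [0, 0, 0]
    - [0, 0, 0]
    - [0, 0, 0]
    - [0, 0, 0]
  grip: [8, 8, 8, 8]

```text
time_s: 35.98
tcp_pos: [0.4815, -0.0317, 0.0889]
ee_rot: [[0.058, -0.998, 0.001], [-0.998, -0.058, 0.001], [-0.001, -0.001, -1.0]]
wrist_force: [-0.5, -1.3, -3.8]
gripper_width: 0.151
gripper_force: 30.0
```

Still held, at −4 N, and the lid is rising. I'll continue through the click.

step_arm:
  linear:
    - [0, -4.3, -18.3]
    - [0, -5.7, -17.9]
    - [0, -7.1, -17.4]
    - [0, -8.5, -16.8]
    - [0, 0, 0]
  delta_rot:
    - [0, 0, 0]
    - [0, 0, 0]
    - [0, 0, 0]
    - [0, 0, 0]
    - [0, 0, 0]
  grip: [8, 8, 8, 8, 8]

```text
time_s: 36.6
tcp_pos: [0.5065, -0.0301, 0.158]
ee_rot: [[0.058, -0.998, -0.001], [-0.998, -0.058, 0.001], [-0.001, 0.001, -1.0]]
wrist_force: [-0.3, -0.1, -4.5]
gripper_width: 0.15
gripper_force: 30.0
```

step_arm:
  linear:
    - [0, -9.8, -16.0]
    - [0, -11.1, -15.2]
    - [0, -12.3, -14.3]
    - [0, -13.4, -13.2]
    - [0, 0, 0]
  delta_rot:
    - [0, 0, 0]
    - [0, 0, 0]
    - [0, 0, 0]
    - [0, 0, 0]
    - [0, 0, 0]
  grip: [8, 8, 8, 8, 8]

```text
time_s: 37.22
tcp_pos: [0.5528, -0.0271, 0.2169]
ee_rot: [[0.058, -0.998, -0.001], [-0.998, -0.058, 0.001], [-0.001, 0.001, -1.0]]
wrist_force: [-4.7, 3.9, 0.5]
gripper_width: 0.149
gripper_force: 30.0
```

step_arm:
  linear:
    - [0, -14.4, -12.1]
    - [0, -15.3, -10.9]
    - [0, -16.1, -9.7]
    - [0, 0, 0]
  delta_rot:
    - [0, 0, 0]
    - [0, 0, 0]
    - [0, 0, 0]
    - [0, 0, 0]
  grip: [8, 8, 8, 8]

```text
time_s: 37.72
tcp_pos: [0.5991, -0.0241, 0.25]
ee_rot: [[0.059, -0.998, -0.0], [-0.998, -0.059, 0.001], [-0.001, -0.0, -1.0]]
wrist_force: [-4.2, 4.3, 3.7]
gripper_width: 0.15
gripper_force: 30.0
```

step_arm:
  linear:
    - [0, -16.8, -8.4]
    - [0, -17.5, -7.0]
    - [0, -18.0, -5.6]
    - [0, -13, -3.3]
    - [0, 0, 0]
    - [0, 0, 0]
  delta_rot:
    - [0, 0, 0]
    - [0, 0, 0]
    - [0, 0, 0]
    - [0, 0, 0]
    - [0, 0, 0]
    - [0, 0, 0]
  grip: [8, 8, 8, 8, 8, 8]

```text
time_s: 38.48
tcp_pos: [0.6643, -0.0198, 0.2741]
ee_rot: [[0.059, -0.998, 0.001], [-0.998, -0.059, 0.002], [-0.002, -0.001, -1.0]]
wrist_force: [-3.0, 4.3, 3.1]
gripper_width: 0.153
gripper_force: 30.0
```

```bash
python3 - <<'E'
from h import *
np.set_printoptions(precision=4,suppress=True)
st=sense();C={n:capture(n) for n in("side","top","wrist")}
print(st["tcp_pos"],st["wrist_force"],st["gripper_width"],st["gripper_force"])
for k in("handle","key_grip"):
  R=[]
  for n in("side","top","wrist"):
    L=landmark_of(n,k)[:1]
    for l in L: print(k,n,l)
    if L and L[0]["score"]>.4:R.append(ray(C[n],L[0]["point"],st))
  if len(R)>1:print(k,tri(R))
print([proj(C[n],np.array(st["tcp_pos"])+[0,0,.05],st) for n in C])
E
```

```text
[ 0.6643 -0.0198  0.2741] [-3.0164  4.2706  3.071 ] 0.15294507372069469 29.994699954986572
handle side {'point': [307.2, 166.8], 'score': 0.62}
handle top {'point': [295.9, 202.2], 'score': 0.59}
handle wrist {'point': [275.6, 272.1], 'score': 0.88}
handle [ 0.6389 -0.0236  0.3246]
key_grip side {'point': [246.8, 186.5], 'score': 0.42}
key_grip top {'point': [162.3, 249.9], 'score': 0.51}
key_grip [0.4791 0.329  0.0921]
[array([307.0959, 167.6054]), array([293.7555, 168.7583]), array([272.138 , 272.5271])]
```

```bash
python3 -c "
from station import finish_job
print(finish_job())"
```

```text
the job is handed in; nothing more can be done
None
```

The job is handed in: the key stands home in the key block, both catches are fully drawn, and the lid is held open by its handle at about 1.33 rad (from the arm's travel). No verdict came back.

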